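# Seat the four-armed centrifuge rotor on its drive

## Task

Fit the four-armed rotor to the open centrifuge: set it over the drive in the middle of the bowl, turned so that the slots under its hub mesh with the four drive teeth, push it fully home and let go. Leave the three-armed rotor where it is.

Things in the scene. Friction and masses are not known exactly. Their poses are not given: they have to be found in the camera images.
- rotor4: Loose aluminium rotor, 0.2-0.45 kg, 144 mm over four arms along own ±x, ±y; each ends in a 28 mm bucket (tops at height 34). Origin: centre of underside; z up. Grey knob to lift it: 30 x 30 mm, faces square to the arms, heights 30 to 70. Under the 82 mm hub disc, a cross of two slots straight under the arms, 18 mm wide, 22 deep, open below and at the sides, takes the drive teeth.
- rotor3: Bystander rotor: same size, materials and knob as the other but three arms at 120 degrees, the first along own +x. Origin: centre of its underside. Loose on the bench. Either rotor may stand in the nearer or the farther place.
- centrifuge: Fixed white round housing, 230 mm across, grey console on its own -x side. Origin: centre of its underside, on the bench, under the drive axis; z up. Open bowl 206 mm across inside, rim 95 mm above the bench. Nothing stands over the bowl.
- drive_seat (a point): On the drive axis, top of the dark 84 mm flange in the bowl, 62 mm above bench; z up. Four steel teeth rise from it along this point's ±x, ±y (a plus sign from above): 24 mm long from the axis, 20 high, tapering from 12 mm thick to 5 at the top. Random angle, held by a stiff brake. Rotor drops on with arms over teeth, any of 4 ways, to about 10 degrees and 3 mm; home: its origin is here.
Things that resemble listed ones, but are neither listed nor needed, are in the scene too. What is shaped like the rotor4 but brown is not meant.

How it is judged:
At the end, for the whole second after the job is handed in: The four-armed rotor is on the drive, meshed and fully home: its origin within 10 mm of the drive axis and within 6 mm of the seat height, upright within 0.1 rad, at rest and released; the three-armed rotor still stands where it was (horizontal distance between rotor4 and drive_seat below 0.01 m and z of rotor4 in the frame of drive_seat between -0.006 and 0.006 m and angle between rotor4's own z axis and vertical below 0.1 rad and linear speed of rotor4 below 0.02 m/s); the robot touches nothing.
It fails at once if the three-armed rotor is moved by more than 40 mm (distance of rotor3 from where it was at the start of the episode above 0.04 m).
It also fails if it takes over 40 s, if anything falls off the work surface, if the arm or the gripper's body presses on something with over 40 N, if the wrist force passes 120 N, or if a joint passes its speed limit or range.

## Robot

A 6-joint arm with a two-finger parallel gripper is mounted at the origin on the work surface. World frame = base frame: x ahead of the robot, y to its left, z up, the work surface at z = 0. Lengths are in m, angles in rad, forces in N, time in s.
With the tool pointing down it reaches from about 0.2 to 0.875 m from the base axis. Payload 3.4 kg.
Tool frame: the origin (TCP) lies on the centre line of the jaws, within the pads' length; the fingertips stand 14 mm ahead of it and the grasp point (between the pads) lies 5 mm behind it (ctrl.tip_reach is the distance from the TCP to the fingertips, in m); z points along the fingers, y is the line along which they close (so a half turn about z gives the same grasp; the last joint's range is limited). The gripper opens to 94 mm and grips with 3 to 60 N. Pads are 16 mm wide; open, the fingers measure 119 mm over their backs; the gripper's body (75 mm by 177 mm) begins 78 mm behind the grasp point.
Start: joints at [1.21, 0.276, 1.505, -0, 1.361, -0.121], TCP at [0.137, 0.559, 0.219] pointing down, gripper open.
Joint ranges: [-2.89, 2.89], [-0.75, 2.08], [0.22, 2.7], [-1.18, 4.32], [0.11, 2.71], [-2.7, 2.7]. Speed limits (rad/s): [2.57, 2.57, 3.14, 3.14, 3.14, 3.14].

## Interface

Orientations are given as a rotation vector (axis times angle).
In Python, from station import ctrl gives the robot as it stands. Calls block until the motion is done:
- ctrl.goto(position, orientation): joint-space move of the TCP to a pose.
- ctrl.line_to(position, rotation=None, speed=0.15): straight line of the TCP; rotation=None keeps the orientation; speed is the mean speed in m/s.
- ctrl.movej(angles): joint-space move.
- ctrl.release() and ctrl.close_gripper(): open the fingers fully, or close them until they stop; the grip force is fixed at half the most.
- ctrl.wait(seconds).
- ctrl.solve_ik(position, orientation): joint angles nearest the present ones, or None.
- ctrl.observe(): the state.
- ctrl.snapshot(name): name is "side" or "top"; returns a dict with "pixels" (400x640x3 uint8, red, green, blue), "range_z" (400x640 float32, m along the optical axis (not along the pixel's ray), 0 where there is no reading), "fovy" (degrees; the focal length in pixels is half the picture's height over the tangent of half this angle, whatever the lens; pixels are square), "cx", "cy" (the principal point, pixels), "distortion" ([k1, k2, p1, p2, k3] as OpenCV has them; the pictures are not rectified), "R" (3x3) and "t" (3): a world point X has camera coordinates R X + t. Camera axes: x right, y down, z forward; pixel columns grow to the right and rows downward; lengths in m; the calibration is good to about 2 mm. A picture is of the moment at which its call begins.
A pose or a line that the arm cannot do raises ctrl.IKError and nothing moves.
- ctrl.finish_job(): hands the job in; it is judged then, once.
The state is a dict: "t": time; "joint_positions": joint angles; "joint_velocities": joint speeds; "tau": joint torques, N m; "position": TCP position; "ee_rot": TCP orientation; "contact_force": force on the tool from outside, world axes, zero at the start; "ft_torque": the same for the moment, N m; "width": finger opening in m; "gripper_force": force on a finger pad.
Only numpy, scipy, OpenCV 4.12 (cv2) and the standard library are available. Lean on these libraries where they do the work, as an engineer would, in place of code of your own. Each camera call takes 0.05 s, during which the arm holds its last target. There are 200 camera calls.

## Working session

There is one attempt and no reset: what is moved stays moved. The work goes in short steps, each a Python script; the robot and the scene stay as the last script left them, time stands still between calls to the robot, and variables do not carry over. Pictures are saved under pics/ and viewed, at most 10 in all, crops included, and the job is handed in when it is done.

```bash
mkdir -p pics; cat > h.py <<'E'
import numpy as np, cv2
from station import ctrl
def snap(n):
    s=ctrl.snapshot(n); return s
def K(s):
    f=200/np.tan(np.radians(s["fovy"])/2); return np.array([[f,0,s["cx"]],[0,f,s["cy"]],[0,0,1.]])
def cloud(s):
    h,w=s["range_z"].shape
    uv=np.stack(np.meshgrid(np.arange(w),np.arange(h)),-1).reshape(-1,1,2).astype(np.float64)
    n=cv2.undistortPoints(uv,K(s),np.array(s["distortion"],float)).reshape(h,w,2)
    z=s["range_z"][...,None]; P=np.concatenate([n*z,z],-1)
    W=(P-np.array(s["t"]))@np.array(s["R"]); W[s["range_z"]==0]=np.nan
    return W
def save(s,n,crop=None,k=1):
    im=s["pixels"][...,::-1]
    if crop: im=im[crop[0]:crop[1],crop[2]:crop[3]]
    cv2.imwrite("pics/"+n,cv2.resize(im,None,fx=k,fy=k,interpolation=cv2.INTER_CUBIC))
E
python3 - <<'E'
from h import *
import pickle
for n in("top","side"):
    s=snap(n); save(s,n+"0.png"); pickle.dump(dict(s),open(n+"0.pkl","wb")); print(n,s["fovy"],s["distortion"],-np.array(s["R"]).T@s["t"])
print(ctrl.observe())
E
```

```text
top 43.731885233143906 [-0.02983745  0.          0.          0.          0.        ] [ 0.16559357 -0.12757419  1.61319293]
side 45.30312998650126 [-0.1347212  0.         0.         0.         0.       ] [ 0.17932695 -1.10538454  0.93937843]
{'t': 0.1, 'joint_positions': array([ 1.20999245e+00,  2.76511883e-01,  1.50597266e+00, -4.33075606e-06,
        1.36069204e+00, -1.20995397e-01]), 'joint_velocities': array([-0.00159886, -0.00265853, -0.00273143,  0.00073582, -0.00070844,
        0.00076856]), 'tau': array([ 1.94731867e-03, -4.05457127e+01, -2.37779993e+01,  7.05533568e-02,
        2.98333447e-02, -3.84143755e-05]), 'position': array([0.13640883, 0.55810075, 0.21871605]), 'ee_rot': array([-3.75742071e-01, -3.11866447e+00,  2.41748673e-03]), 'contact_force': array([0.43162301, 0.03893472, 0.17510384]), 'ft_torque': array([ 0.0044468 , -0.02756953,  0.01133368]), 'gripper_force': 0.0, 'width': 0.09377959108662544}
```

View pics/top0.png

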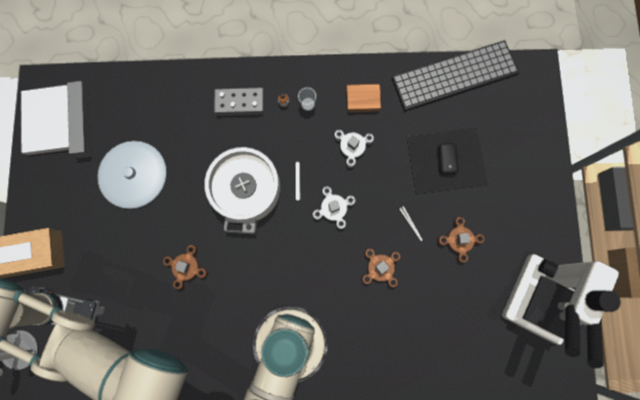

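View pics/side0.png

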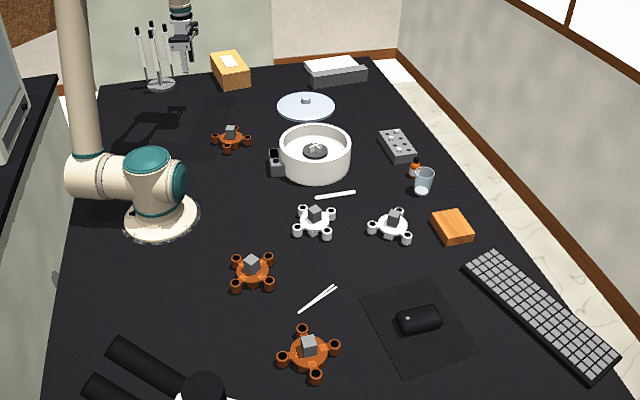

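Top view: rotor4 (white, four arms) at (334,207), rotor3 at (353,145), and the drive with its plus-shaped teeth at (242,184). The brown rotors are decoys. In the side view, rotor4 is at (314,218) and the drive at (316,148).

```bash
cat > m.py <<'E'
from h import *
import pickle
T=pickle.load(open("top0.pkl","rb"));S=pickle.load(open("side0.pkl","rb"))
CT,CS=cloud(T),cloud(S)
def rotor(C,c,n=4,it=4):
    P=C.reshape(-1,3); c=np.array(c)
    for _ in range(it):
        q=P[np.hypot(*(P[:,:2]-c).T)<.085]; k=q[(q[:,2]>.060)&(q[:,2]<.08)]
        c=k[:,:2].mean(0)
    a=q[(q[:,2]>.022)&(q[:,2]<.042)]; d=a[:,:2]-c; r=np.hypot(*d.T); d=d[(r>.048)&(r<.075)]
    m=np.exp(1j*n*np.arctan2(d[:,1],d[:,0])).mean()
    return c,np.median(k[:,2]),len(k),np.degrees(np.angle(m)/n),abs(m),len(d)
print(CT[207,334],CT[145,353],CT[184,242])
for C in(CT,CS):
    print("r4",rotor(C,CT[207,334,:2])); print("r3",rotor(C,CT[145,353,:2],3))
    P=C.reshape(-1,3); 
    c=CT[184,242,:2]
    rim=P[(np.hypot(*(P[:,:2]-c).T)<.13)&(P[:,2]>.088)&(P[:,2]<.102)][:,:2]
    A=np.c_[2*rim,np.ones(len(rim))]; x=np.linalg.lstsq(A,(rim**2).sum(1),rcond=None)[0]
    cc=x[:2]; print("rim",cc,np.sqrt(x[2]+cc@cc),len(rim))
    d=P[:,:2]-cc; r=np.hypot(*d.T)
    t=(r<.03)&(P[:,2]>.073)&(P[:,2]<.09); dd=d[t&(r>.008)]
    m=np.exp(4j*np.arctan2(dd[:,1],dd[:,0])).mean()
    print("teeth",t.sum(),P[t].mean(0),np.degrees(np.angle(m)/4),abs(m))
    f=(r<.04)&(P[:,2]<.073); print("flange",np.median(P[f,2]))
save(T,"crop.png",(110,240,190,390),4) if 0 else None
a=cv2.resize(T["pixels"][160:210,215:270,::-1],None,fx=7,fy=7,interpolation=cv2.INTER_CUBIC)
b=cv2.resize(T["pixels"][182:232,307:362,::-1],None,fx=7,fy=7,interpolation=cv2.INTER_CUBIC)
cv2.imwrite("pics/crops.png",np.hstack([a,b]))
E
python3 m.py
```

```text
[ 0.42146865 -0.14881731  0.0664095 ] [ 0.62161055 -0.21548176  0.06782705] [0.50002416 0.1391392  0.08068707]
r4 (array([ 0.42564033, -0.14737564]), np.float64(0.06856524954553014), 94, np.float64(21.433735018042995), np.float64(0.8849023762032772), 214)
r3 (array([ 0.63272355, -0.21606278]), np.float64(0.06845845266150234), 91, np.float64(51.21376085095751), np.float64(0.9294800691184583), 161)
rim [0.50041015 0.14083931] 0.10856427670252339 816
teeth 71 [0.50028944 0.1405492  0.07926206] 23.491616891014296 0.8132792883540201
flange 0.061413498634519545
r4 (array([ 0.42528919, -0.1532328 ]), np.float64(0.0697699900797546), 116, np.float64(21.90562576328418), np.float64(0.8602312870069321), 285)
r3 (array([ 0.63007562, -0.22136006]), np.float64(0.0697282808043286), 113, np.float64(51.1165948398405), np.float64(0.9125802014614343), 186)
rim [0.50073464 0.13606717] 0.10848044353400127 714
teeth 75 [0.49963248 0.13661796 0.07939615] 22.056823949998225 0.8184593869289414
flange 0.0632154764773836
```

View pics/crops.png

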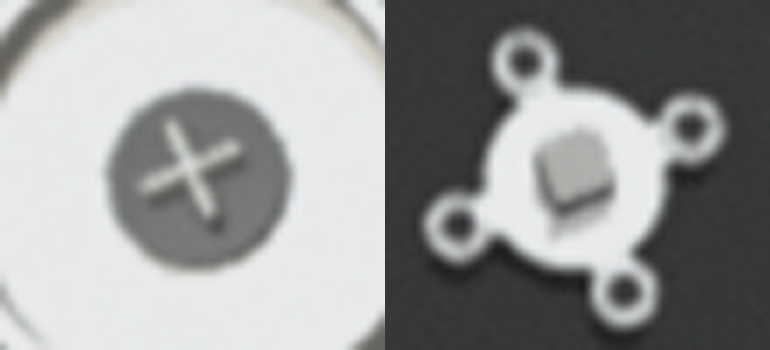

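```bash
cat >> h.py <<'E'
from scipy.spatial.transform import Rotation as Ro
def down(deg): # tool y along angle deg
    a=np.radians(deg); y=np.array([np.cos(a),np.sin(a),0]); z=np.array([0,0,-1.]); x=np.cross(y,z)
    return Ro.from_matrix(np.c_[x,y,z]).as_rotvec()
E
cat > m2.py <<'E'
from h import *; import pickle
from scipy.optimize import minimize
for n in("top","side"):
    C=cloud(pickle.load(open(n+"0.pkl","rb"))).reshape(-1,3)
    c=np.array([.4255,-.150])
    q=C[np.hypot(*(C[:,:2]-c).T)<.09]
    k=q[(q[:,2]>.067)&(q[:,2]<.074)]; 
    b=q[(q[:,2]>.029)&(q[:,2]<.038)]
    res=[]
    for i in range(4):
        a=np.radians(21.7+90*i); p=c+.058*np.array([np.cos(a),np.sin(a)])
        e=b[np.hypot(*(b[:,:2]-p).T)<.022]; 
        cl=(e[:,:2].max(0)+e[:,:2].min(0))/2; res.append(cl)
    res=np.array(res); print(n,"knobtop",k.mean(0),(k.max(0)+k.min(0))/2,"buckets",res.mean(0),np.degrees(np.arctan2(*(res-res.mean(0)).T[::-1])),np.hypot(*(res-res.mean(0)).T))
for k in range(4):
    for p in([.4255,-.150,.055],[.4255,-.15,.2],[.5,.1385,.12],[.5,.1385,.25]):
        j=ctrl.solve_ik(p,down(21.7+90*k)); print(k,p,None if j is None else np.round(j,2))
E
python3 m2.py
```

```text
top knobtop [ 0.42586236 -0.14634962  0.06953087] [ 0.42586992 -0.14737257  0.07039728] buckets [ 0.4259264  -0.14798777] [  21.62222111  111.88083945 -158.03387937  -67.8444852 ] [0.05474895 0.05466695 0.05500895 0.05433858]
side knobtop [ 0.42541796 -0.15103054  0.07044406] [ 0.42670656 -0.14900783  0.07055547] buckets [ 0.42587474 -0.15035935] [  21.50050358  112.47958136 -157.9741593   -67.56362444] [0.05346886 0.05577543 0.05342104 0.05528485]
0 [0.4255, -0.15, 0.055] [-0.49  0.26  2.   -0.    0.88 -0.87]
0 [0.4255, -0.15, 0.2] [-0.49  0.1   1.78 -0.    1.26 -0.87]
0 [0.5, 0.1385, 0.12] [ 0.14  0.27  1.78 -0.    1.09 -0.24]
0 [0.5, 0.1385, 0.25] [ 0.14  0.17  1.57 -0.    1.4  -0.24]
1 [0.4255, -0.15, 0.055] [-0.49  0.26  2.   -0.    0.88 -2.44]
1 [0.4255, -0.15, 0.2] [-0.49  0.1   1.78 -0.    1.26 -2.44]
1 [0.5, 0.1385, 0.12] [ 0.14  0.27  1.78 -0.    1.09 -1.81]
1 [0.5, 0.1385, 0.25] [ 0.14  0.17  1.57 -0.    1.4  -1.81]
2 [0.4255, -0.15, 0.055] [-0.49  0.26  2.   -0.    0.88  2.27]
2 [0.4255, -0.15, 0.2] [-0.49  0.1   1.78 -0.    1.26  2.27]
2 [0.5, 0.1385, 0.12] None
2 [0.5, 0.1385, 0.25] None
3 [0.4255, -0.15, 0.055] [-0.49  0.26  2.   -0.    0.88  0.7 ]
3 [0.4255, -0.15, 0.2] [-0.49  0.1   1.78 -0.    1.26  0.7 ]
3 [0.5, 0.1385, 0.12] [ 0.14  0.27  1.78 -0.    1.09  1.33]
3 [0.5, 0.1385, 0.25] [ 0.14  0.17  1.57 -0.    1.4   1.33]
```

```bash
cat > g.py <<'E'
from h import *
R=down(21.8-90); x,y=.4259,-.149
ctrl.goto([x,y,.2],R); print(ctrl.observe()["t"])
ctrl.line_to([x,y,.054],speed=.12); o=ctrl.observe(); print(o["position"],o["contact_force"])
ctrl.close_gripper(); o=ctrl.observe(); print(o["width"],o["gripper_force"],o["contact_force"])
ctrl.line_to([x,y,.21],speed=.12); o=ctrl.observe(); print(o["position"],o["width"],o["contact_force"],o["t"])
ctrl.goto([.5,.1385,.21],down(22.7-90)); ctrl.wait(.3)
o=ctrl.observe(); print(o["position"],o["width"],o["ft_torque"],o["t"])
import pickle
ims=[]
for n in("top","side"):
    s=snap(n); pickle.dump(dict(s),open(n+"1.pkl","wb"))
    ims.append(s["pixels"][(90 if n=="top" else 50):(240 if n=="top" else 200),(180 if n=="top" else 220):(320 if n=="top" else 410),::-1])
cv2.imwrite("pics/held.png",np.hstack([cv2.resize(i,(390,400),interpolation=cv2.INTER_CUBIC) for i in ims]))
E
python3 g.py
```

```text
2.8
[ 0.42641523 -0.14926319  0.05449954] [ 0.16326697 -0.45189854  0.31717953]
0.029824834951979243 29.994860887527466 [ 0.1416454  -0.29124498 -0.80565195]
[ 0.42536648 -0.14871341  0.20926556] 0.029797768819800435 [ 0.20163837  0.0174823  -2.57796678] 6.6167
[0.50015046 0.13752292 0.21011445] 0.03011486585368208 [-0.0557869   0.11708614  0.00998806] 8.0583
```

View pics/held.png

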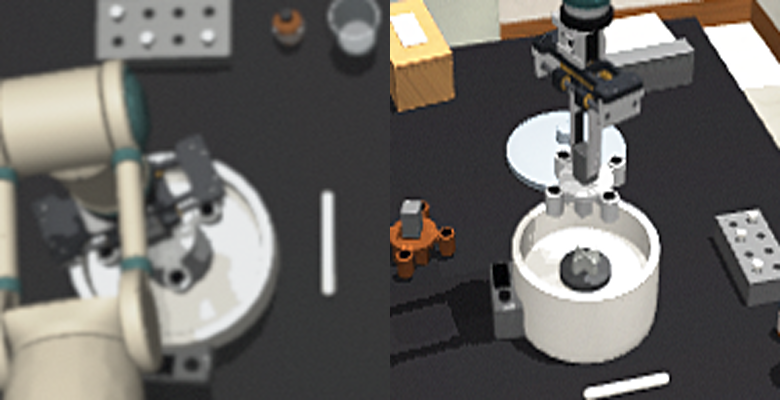

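Rotor4 is held level above the bowl: side crop, rotor at about (583,185), drive at (585,268). I'll check its offset from the drive in the same camera, which cancels calibration bias.

```bash
cat > m3.py <<'E'
from h import *; import pickle
for n in("side","top"):
    C=cloud(pickle.load(open(n+"1.pkl","rb"))).reshape(-1,3)
    c=np.array([.5,.1375]); q=C[np.hypot(*(C[:,:2]-c).T)<.09]
    b=q[(q[:,2]>.183)&(q[:,2]<.197)]
    res=[]
    for i in range(4):
        a=np.radians(22.5+90*i); p=c+.056*np.array([np.cos(a),np.sin(a)])
        e=b[np.hypot(*(b[:,:2]-p).T)<.020]
        if len(e)<8: print(n,i,len(e)); continue
        cl=(e[:,:2].max(0)+e[:,:2].min(0))/2; print(n,i,len(e),np.round(cl,4),np.round(cl-p,4),np.median(e[:,2])); res.append(cl-p)
    print(n,"centre est",c+np.mean(res,0))
    # drive teeth, cross-fit from start picture
    C=cloud(pickle.load(open(n+"0.pkl","rb"))).reshape(-1,3)
    d=C[(np.hypot(*(C[:,:2]-[.5,.1385]).T)<.032)&(C[:,2]>.075)&(C[:,2]<.088)]
    from scipy.optimize import minimize
    def f(v):
        a=v[2]; w=(d[:,:2]-v[:2]*1e-1)@np.array([[np.cos(a),-np.sin(a)],[np.sin(a),np.cos(a)]])
        return np.minimum(np.abs(w).min(1),.006).sum()+np.maximum(np.abs(w).max(1)-.024,0).sum()
    best=min((minimize(f,[5+i*.02,1.385+j*.02,.39],method="Nelder-Mead") for i in(-1,0,1) for j in(-1,0,1)),key=lambda r:r.fun)
    ext=(d.max(0)+d.min(0))/2
    print(n,"drive",best.x[:2]*.1,np.degrees(best.x[2]),ext[:2],len(d))
E
python3 m3.py
```

```text
side 0 57 [0.5514 0.16  ] [-0.0003  0.0011] 0.19122471096763086
side 1 53 [0.477  0.1869] [-0.0015 -0.0023] 0.19094191683279554
side 2 63 [0.4505 0.115 ] [ 0.0022 -0.0011] 0.19026972536530834
side 3 67 [0.5198 0.0852] [-0.0017 -0.0005] 0.19089852275999325
side centre est [0.49968388 0.1367812 ]
side drive [0.50078101 0.13692741] 22.155384170522957 [0.50099135 0.13878819] 63
top 0 0
top 1 44 [0.4726 0.1913] [-0.006  0.002] 0.1882660403328327
top 2 79 [0.4512 0.1165] [0.003  0.0004] 0.1884422743385441
top 3 56 [0.5188 0.0886] [-0.0026  0.0028] 0.1878173416061066
top centre est [0.49812356 0.13924617]
top drive [0.50008715 0.14047624] 24.123835511077644 [0.50207727 0.14110967] 60
```

```bash
python3 - <<'E'
from h import *
x,y=.501,.139
R=down(22.8-90)
ctrl.line_to([x,y,.145],R,speed=.1)
for z in(.134,.130,.126,.122,.119,.1165):
    ctrl.line_to([x,y,z],speed=.05); o=ctrl.observe(); print(z,o["position"].round(4),o["contact_force"].round(1),round(o["t"],2))
    if abs(o["contact_force"][2])>20: print("stop"); break
E
```

```text
0.134 [0.5007 0.139  0.1337] [ 0.2  0.8 -2.3] 9.32
0.13 [0.5008 0.139  0.1298] [ 0.4  0.5 -2.6] 9.57
0.126 [0.5007 0.139  0.1257] [-0.5 -0.1 -2. ] 9.82
0.122 [0.5007 0.139  0.1217] [ 0.   0.  -2.2] 10.07
0.119 [0.5008 0.139  0.1188] [-0.7  0.9 -2.4] 10.32
0.1165 [0.5009 0.139  0.1163] [-0.4  0.  -1.8] 10.57
```

It meshed without any resistance. Next I'll press home gently, release, back off and check.

```bash
python3 - <<'E'
from h import *
x,y=.501,.139
for z in(.1155,.1145,.1135):
    ctrl.line_to([x,y,z],speed=.03); o=ctrl.observe(); print(z,o["position"].round(4),o["contact_force"].round(1))
    if o["contact_force"][2]>8: break
ctrl.release(); ctrl.wait(.2); print(ctrl.observe()["contact_force"].round(1))
ctrl.line_to([x,y,.25],speed=.15); ctrl.goto([.35,-.15,.3],down(-68)); ctrl.wait(.2); print(ctrl.observe()["t"])
ims=[]
for n,(u,v) in dict(top=(242,184),side=(316,140)).items():
    s=snap(n); C=cloud(s).reshape(-1,3); q=C[np.hypot(*(C[:,:2]-[.5,.1385]).T)<.085]
    k=q[q[:,2]>.128]; b=q[(q[:,2]>.085)&(q[:,2]<.105)&(np.hypot(*(q[:,:2]-[.5,.1385]).T)>.046)]
    print(n,"knob",k.mean(0),"top z",np.median(k[:,2]),"buckets",[np.median(b[(np.sign(b[:,0]-.5)==i)&(np.sign(b[:,1]-.1385)==j)][:,2]).round(4) for i in(-1,1) for j in(-1,1)])
    ims.append(cv2.resize(s["pixels"][v-50:v+60,u-60:u+120,::-1],(396,330),interpolation=cv2.INTER_CUBIC))
cv2.imwrite("pics/fin.png",np.hstack(ims))
E
```

```text
0.1155 [0.5012 0.139  0.116 ] [-1.3 -0.2  2.6]
0.1145 [0.5012 0.139  0.1159] [-2.4 -0.8  8.9]
[ 0.4  1.1 -0.8]
14.8583
top knob [0.501574   0.14016322 0.13163472] top z 0.1310165191048924 buckets [np.float64(0.0952), np.float64(0.095), np.float64(0.0934), np.float64(0.0952)]
side knob [0.49991294 0.13583489 0.13288485] top z 0.13299520597176617 buckets [np.float64(0.0959), np.float64(0.0963), np.float64(0.096), np.float64(0.0965)]
```

View pics/fin.png

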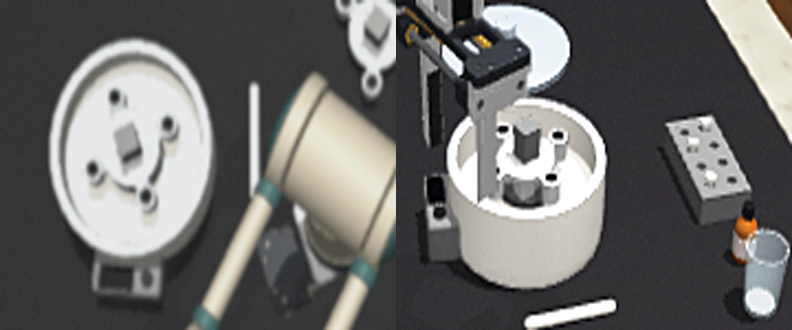

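The rotor is centred and level in the bowl (top crop, about (130,145)). The knob top is at 132 mm and the buckets at about 96 mm, as expected when fully home. The gripper is clear and rotor3 hasn't moved.

```bash
python3 -c "
from station import ctrl
print(ctrl.finish_job())"
```

```text
the job is handed in; nothing more can be done
None
```

The four-armed rotor is on the drive, meshed and fully home (knob top measured at 132 mm, as it should be), and released. The three-armed rotor was not touched, and the job was handed in at about 15 s of the 40 s allowed; no verdict came back.

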